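# Close and clamp a medicine tote

## Robot

A 6-joint arm with a two-finger parallel gripper is mounted at the origin on the work surface. World frame = base frame: x ahead of the robot, y to its left, z up, the work surface at z = 0. Lengths are in m, angles in degrees, forces in N, time in s.
With the tool pointing down it reaches from about 0.4 to 0.825 m from the base axis. Payload 7 kg.
Tool frame: the origin (TCP) lies midway between the tips of the shut fingers; the grasp point (between the pads) lies 19 mm behind it; z points along the fingers, x is the direction in which the jaws open and shut, and the axes are right-handed (so a half turn about z gives the same grasp; the last joint's range is limited). The gripper opens to 88 mm and grips with 3 to 60 N. Pads are 19 mm wide; open, the fingers measure 130 mm over their backs; the gripper's body (78 mm by 193 mm) begins 47 mm behind the grasp point.
Start: joints at [-60.384, 20.546, 0.682, 0, -70.136, -16.507], TCP at [0.153, -0.657, 0.227] pointing down, gripper open.
Joint ranges: [-176.03, 176.03], [-82.01, 121.73], [-58.28, 71.71], [-173.87, 95.51], [-174.79, -0.11], [-173.66, 173.66]. Speed limits (degrees/s): [136.94, 136.94, 172.46, 180, 180, 180].

## Interface

Orientations are given as [roll, pitch, yaw] about the fixed x, y, z axes, in that order (R = Rz(yaw) Ry(pitch) Rx(roll)).
In Python, from plant import ctrl, vision, nets gives the robot as it stands.
- The arm moves only by the shell command python3 -m jog 'ROWS'. ROWS is text: rows parted by semicolons, each of 7 numbers parted by spaces: the turn, a rotation vector about the tool's x, y, z in units of 0.1 rad (1.0 is 0.1 rad), then the shift along the tool's x, y, z in units of 4 cm (1.0 is 4 cm), then the opening, from -1 (shut) to 1 (fully open). In form: rx ry rz x y z jaw; .... A call has 1 to 8 rows; each row shifts and turns the commanded pose from where the row before left it, along the tool's axes as they then stand; what a row does not reach is not made up. A row lasts 1/8 s, in which the tool goes at most 62.5 mm and 10.7 degrees, less where a joint would pass 70% of its speed; a pose out of reach is approached as far as the arm can. A call with a number of a shift or a turn outside -1 to 1 is refused whole. A call with a gripper value outside its range is refused whole. The fingers move at their own pace and stop on an object; the grip force is fixed at half the most. Time passes only in rows, so rows that do not move let the fingers close. It gives the time, the measured TCP pose, the force and the opening at its end, in the units of the state.
- ctrl.get_obs(): the state, without advancing time (a new reading comes with each control period).
- vision.snapshot(name): name is "side" or "top"; returns (picture, depth): 420x560x3 uint8, red, green, blue; 420x560 float32, m along the optical axis (not along the pixel's ray), 0 where there is no reading.
- vision.camera_info(name): a dict with "camera_matrix" (3x3 intrinsics, pixels), "D" ([k1, k2, p1, p2, k3] as OpenCV has them; the pictures are not rectified), "camera_from_world" (4x4, takes a point from world to camera coordinates). Camera axes: x right, y down, z forward; pixel columns grow to the right and rows downward; lengths in m; the calibration is good to about 2 mm. A picture is of the moment at which its call begins. camera_info takes no time and is no camera call.
- ctrl.close_job(): hands the job in, once; it reports no verdict.
Trained networks look in the newest picture that a camera, given by its name, has taken for a name from the list of things; names that differ only in an ending like _2 or _b are one class to them, and where a whole thing is asked for, a point or a joint stands for the part that bears it (a point fixed in the world has none). Each returns a list of dicts, best first, with "score" (0 to 1); they miss things now and then, are a little off and sometimes report something else, mostly with a low value. They report only what shows in the picture. A call takes as long as a camera call.
- nets.boxes_of(target, camera): "location" ([x, y, z] in m, in world coordinates, good to about 4 mm: the middle of the surface that is visible of it).
The state is a dict: "clock": time; "joint_pos": joint angles; "qvel": joint speeds; "tau": joint torques, N m; "tool_pos": TCP position; "orientation": TCP orientation; "force": force on the tool from outside, world axes, zero at the start; "moment": the same for the moment, N m; "opening": finger opening in m.
Only numpy, scipy, OpenCV 4.12 (cv2) and the standard library are available. Lean on these libraries where they do the work, as an engineer would, in place of code of your own. Each camera call takes 0.05 s, during which the arm holds its last target.

## Task

Close the medicine tote: slide its lid fully shut, then drop the latch's loop over the catch on the lid so that its crossbar sits down in the slot and is drawn back under the lip, and push the lever over centre until it lies fully home and clamps. Work by feel and gently, without forcing the crossbar onto the catch or the lever onto its stop; leave the other stock where it stands, and let go.

Things in the scene. Friction and masses are not known exactly. Their poses are not given: they have to be found in the camera images.
- tote: clear plastic stock tote, 330 x 170 x 110 mm, fixed to the bench. Origin: centre of its underside; z up; x runs along the latch from the lever to the sliding lid; y across. The half at x<0 has a fixed grey deck carrying the latch, the half at x>0 is under the white lid; both tops at z=110 mm
- hinge (a point): hinge axis of the steel lever, along tote y, at tote (-30, 0, 126) mm
- catch_mid (a point): middle of the mouth of the catch's cross slot, were the lid shut and the catch at mid track: tote (54.8, 0, 132) mm; moves with the lid. The catch itself is set by a screw anywhere up to 6 mm either way along x from here. Slot mouth 9.5 mm along x, 22 wide, floor 14 mm down; on its -x side a lip that leans over the slot (undercut 5 mm), on its +x side a flat land 22 mm long, both 132 mm high
- push_flange (a point): middle of the outer (+x) face of the upright flange on the lid by which it is pushed shut, 15 mm below its top edge; flange 10 thick (x), 60 wide (y), 45 high above the lid; at tote x = 130 mm when shut, plus the lid's opening
- lever_end (a point): point on the pressing face of the steel lever, 85 mm from the hinge. Lever 22 mm wide, 4 thick; its pressing face is 5 mm off the hinge axis; a 12 mm upturned tip brings its length to 95 mm. It takes 5 to 12 N here to close the clamp
- crossbar (a point): middle of the crossbar of the wire loop, a round bar 5 mm thick and 34 long along tote y. It is 90 mm from the loop's own pivot, which sits on the lever 20 mm from the hinge (2.9 deg below the lever's line when closed), so it can go to any place in the plane as lever and loop turn. In the slot its height is 120.5 mm in the tote frame, on the land 134.5
- knob (a point): centre of the black grip on the loop: a roller 13 mm thick and 18 long along tote y, 42 mm from the crossbar on a stem square to the loop's arms (above the bar when the loop lies level). Best pinched firmly by its two flat ends. The loop's pivot is stiff: the loop stays where it is put and lifts off with the turning lever unless the bar is drawn back (-x) under the lip
- lid (a joint): opening of the sliding lid along tote x, in m: 0 shut, starts 0.028 to 0.055; about 3 N of friction, rigid stop at 0
- lever (a joint): lever angle in rad: 0 is home, flat along -x of the tote (a springy stop, about 9 N per mm at the end); it grows as the end swings up and over towards the lid; starts 1.7 to 1.9, end of travel 2.2. It stays where left (2 to 3 N at the loop's pivot moves it). Dead centre lies at about 0.1
- loop (a joint): stretch of the loop's spring in m: 0 slack, 0.002 to 0.016 when clamped over the catch (60 N preload, 1 N per mm more)
- syrup: amber bottle, 56 mm across, 130 high, origin under its centre; leave alone
- jar: white jar, 60 mm across, 80 high, origin under its centre; leave alone
- carton: cardboard carton 50 x 90 x 60 mm high, origin under its centre; leave alone

How it is judged (in metres and radians):
On the way, in this order (a step that is already met when the one before it is completed fails the run):
1. the lid is slid shut (value of joint lid below 0.003 m), for 0.1 s.
2. the crossbar sits down in the slot of the catch (z of crossbar in the frame of tote below 0.1245 m and x of crossbar in the frame of tote above 0.042 m), for 0.2 s.
At the end, for the whole second after the job is handed in: lid within 2 mm of shut, crossbar down in the slot (its middle below 132 mm in the tote frame), lever within 0.04 rad of home and at rest, loop spring stretched by over 1 mm (value of joint lid below 0.002 m and value of joint lever below 0.04 rad and value of joint loop above 0.001 m and velocity of joint lever below 0.05 rad/s and z of crossbar in the frame of tote below 0.132 m); the robot touches nothing.
It fails at once if the crossbar is pressed down on the catch with more than 25 N (contact force between loop_c0 and catch_c0 above 25 N or contact force between loop_c0 and catch_c2 above 25 N).
It fails at once if the fingers press on the lever with more than 35 N (contact force between the fingers and lever_c0 above 35 N or contact force between the fingers and lever_c1 above 35 N).
It fails at once if a bystander is moved by more than 20 mm (distance of any of syrup, jar, carton from where it was at the start of the episode above 0.02 m).
It also fails if it takes over 72 s, if anything falls off the work surface, if the arm or the gripper's body presses on something with over 40 N, if the wrist force passes 120 N, or if a joint passes its speed limit or range.

## Working session

There is one attempt and no reset: what is moved stays moved. The work goes in short steps, Python scripts to look and compute and a shell command to move; the robot and the scene stay as the last step left them, time stands still between calls to the robot, and variables do not carry over. Pictures are saved under pics/ and viewed, and the job is handed in when it is done.

```bash
ls; mkdir -p pics
python3 - <<'E'
from plant import ctrl,vision,nets
import cv2
print(ctrl.get_obs())
for n in ("side","top"):
    p,d=vision.snapshot(n); cv2.imwrite(f"pics/{n}0.png",p[:,:,::-1])
    c=vision.camera_info(n); print(n,c)
    for t in ["tote","hinge","catch_mid","push_flange","lever_end","crossbar","knob","syrup","jar","carton"]:
        try:
            r=nets.boxes_of(t,n); print(t,[(x['score'],x['location']) for x in r[:2]])
        except Exception as e: print(t,e)
E
```

```text
pics
{'clock': 0.0, 'joint_pos': array([-6.03852579e+01,  2.05912773e+01,  6.35418681e-01, -2.09171733e-02,
       -7.01368667e+01, -1.65070690e+01]), 'qvel': array([-0.00472689,  0.02624189, -0.05709195, -0.00285792, -0.00295892,
        0.01005629]), 'tau': array([ 8.14086507e-04, -5.82710409e+01,  2.93052667e+01,  6.99704647e+00,
        6.83742706e-03, -1.62142242e-04]), 'tool_pos': array([ 0.15294994, -0.65694569,  0.22563447]), 'orientation': array([-1.79992504e+02, -9.44911569e-02,  1.03100544e+02]), 'force': array([ 0.35697829, -0.6610199 ,  0.70213855]), 'moment': array([ 4.38857031e-02, -5.72893122e-05, -5.74525731e-02]), 'opening': 0.0878815000460805}
side {'camera_matrix': array([[379.17255311,   0.        , 276.59688657],
       [  0.        , 379.17255311, 209.65927512],
       [  0.        ,   0.        ,   1.        ]]), 'D': array([-0.08903455,  0.        ,  0.        ,  0.        ,  0.        ]), 'camera_from_world': array([[-0.94768173, -0.3191195 , -0.00787975,  0.51461346],
       [-0.15209229,  0.47309243, -0.8677854 ,  0.17680835],
       [ 0.28065509, -0.82118
[... 929 characters left out ...]
[[-0.02218922, -0.99968777,  0.01148901,  0.01712249],
       [-0.98967296,  0.0203362 , -0.14189389,  0.57828765],
       [ 0.14161595, -0.01451888, -0.9898152 ,  1.10635094],
       [ 0.        ,  0.        ,  0.        ,  1.        ]])}
tote [(0.87, [0.5271, 0.0036, 0.113])]
hinge [(0.61, [0.5256, -0.0006, 0.1077])]
catch_mid [(0.87, [0.5242, 0.0009, 0.1086])]
push_flange [(0.83, [0.4182, 0.0249, 0.111]), (0.32, [0.5435, -0.0019, 0.1739])]
lever_end []
crossbar [(0.7, [0.5011, 0.0068, 0.1776])]
knob [(0.6, [0.5043, 0.0065, 0.1777])]
syrup [(0.69, [0.3866, 0.3794, 0.0867])]
jar [(0.83, [0.4267, -0.3563, 0.0858])]
carton [(0.68, [0.5378, -0.3599, 0.0627]), (0.18, [0.5218, -0.0005, 0.1081])]
```

View pics/side0.png

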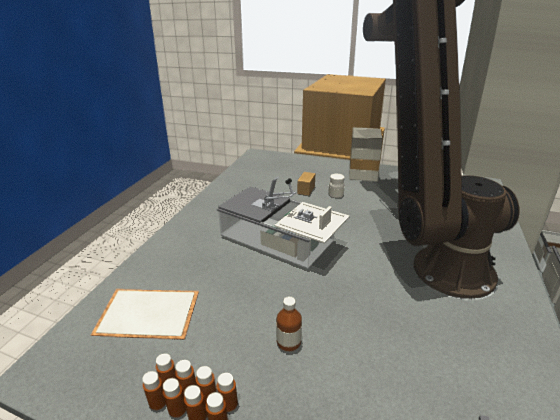

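View pics/top0.png

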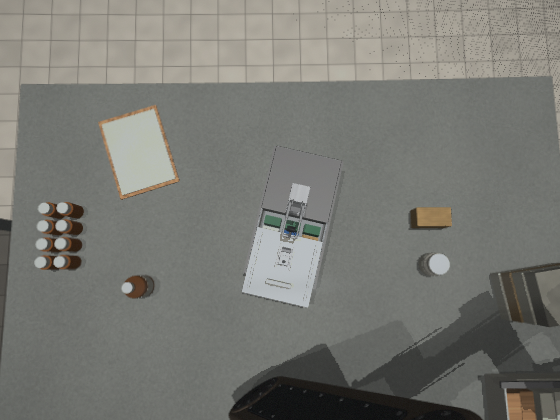

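Run:
```python
import cv2
a=cv2.imread("pics/top0.png")[140:315,230:355]; cv2.imwrite("pics/top0c.png",cv2.resize(a,None,fx=3.4,fy=3.4,interpolation=cv2.INTER_CUBIC))
a=cv2.imread("pics/side0.png")[165:280,210:360]; cv2.imwrite("pics/side0c.png",cv2.resize(a,None,fx=5,fy=5,interpolation=cv2.INTER_CUBIC))
```

```text
(no output)
```

View pics/top0c.png

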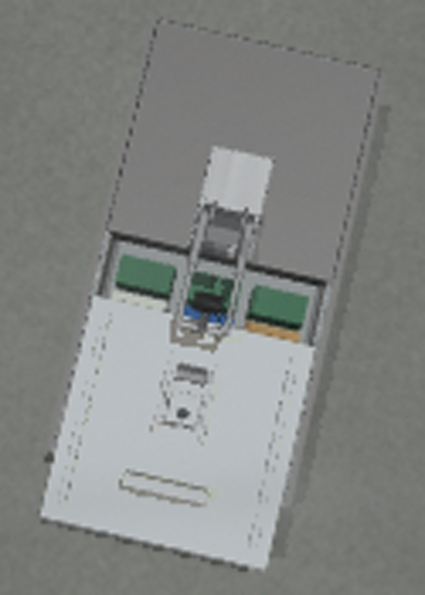

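View pics/side0c.png

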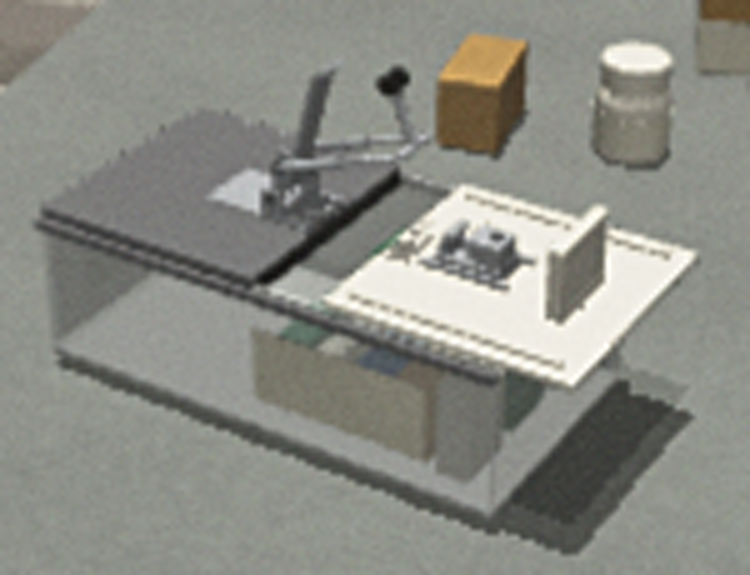

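```bash
cat > h.py <<'E'
import numpy as np,cv2
from plant import ctrl,vision,nets
def cam(n):
    c=vision.camera_info(n); return c["camera_matrix"],c["D"],c["camera_from_world"]
def onz(n,uv,z):
    K,D,T=cam(n); p=cv2.undistortPoints(np.array(uv,float).reshape(-1,1,2),K,D).reshape(-1,2)
    R=T[:3,:3];t=T[:3,3]; o=-R.T@t; r=np.c_[p,np.ones(len(p))]@R
    s=(z-o[2])/r[:,2]; return o+s[:,None]*r
def proj(n,P):
    K,D,T=cam(n); P=np.array(P,float).reshape(-1,3)
    return cv2.projectPoints(P,cv2.Rodrigues(T[:3,:3])[0],T[:3,3],K,D)[0].reshape(-1,2)
def ray(n,uv):
    a=onz(n,[uv],0.0)[0];b=onz(n,[uv],0.3)[0]; return a,(b-a)/np.linalg.norm(b-a)
def tri(uvt,uvs):
    a,d=ray("top",uvt);b,e=ray("side",uvs)
    s=np.linalg.lstsq(np.c_[d,-e],b-a,rcond=None)[0]; p=a+s[0]*d;q=b+s[1]*e
    return (p+q)/2,np.linalg.norm(p-q)
E
python3 - <<'E'
from h import *
c=np.array([(157,20),(380,70),(331,285),(107,233),(42,520),(267,568),(315,345),(93,295)])/3.4+[230,140]-.35
P=onz("top",c,.11); print(P.round(4))
print([np.linalg.norm(P[i]-P[j]).round(4) for i,j in [(0,1),(1,2),(0,3),(4,5),(4,7),(5,6),(0,4),(1,5)]])
for i,j in [(0,3),(1,2),(7,4),(6,5),(0,4),(1,5)]:
    d=P[j]-P[i];print(np.degrees(np.arctan2(d[1],d[0])))
for i,j in [(0,1),(4,5),(3,2)]:
    d=P[i]-P[j];print(np.degrees(np.arctan2(d[1],d[0])),"perp")
s=np.array([(37,220),(200,108),(262,283),(402,172),(695,258),(572,385),(460,185),(325,302)])/5+[210,165]-.4
Q=onz("side",s,.11);print(Q.round(4))
E
```

```text
[[ 0.7287  0.0371  0.11  ]
 [ 0.6871 -0.1284  0.11  ]
 [ 0.5268 -0.0864  0.11  ]
 [ 0.5685  0.0766  0.11  ]
 [ 0.3633  0.1253  0.11  ]
 [ 0.3262 -0.0338  0.11  ]
 [ 0.4833 -0.0732  0.11  ]
 [ 0.5231  0.0874  0.11  ]]
[np.float64(0.1707), np.float64(0.1657), np.float64(0.165), np.float64(0.1634), np.float64(0.1642), np.float64(0.1619), np.float64(0.3759), np.float64(0.373)]
166.14764554087466
165.29760163765098
166.6438040431299
165.91367422444856
166.42804664512394
165.30761227020758
75.88924036938602 perp
76.89332594259567 perp
75.6415671025482 perp
[[ 0.7212  0.0529  0.11  ]
 [ 0.6834 -0.125   0.11  ]
 [ 0.5605  0.0801  0.11  ]
 [ 0.5221 -0.0775  0.11  ]
 [ 0.3224 -0.0267  0.11  ]
 [ 0.364   0.1275  0.11  ]
 [ 0.4815 -0.072   0.11  ]
 [ 0.5184  0.0886  0.11  ]]
```

Run:
```python
from h import *
for n in ("top","side"):
    p,d=vision.snapshot(n); np.savez(f"pics/{n}0.npz",p=p,d=d)
    K,D,T=cam(n); v,u=np.mgrid[:420,:560]; uv=np.stack([u,v],-1).reshape(-1,1,2).astype(float)
    q=cv2.undistortPoints(uv,K,D).reshape(420,560,2); C=np.dstack([q,np.ones((420,560))])*d[...,None]
    W=(C-T[:3,3])@T[:3,:3]
    m=(abs(W[...,2]-.11)<.006)&(W[...,0]>.28)&(W[...,0]<.78)&(abs(W[...,1])<.2)&(d>0)
    print(n,m.sum(),np.median(W[...,2][m]))
    g=p.mean(-1); 
    for nm,mm in (("deck",m&(g<150)&(W[...,0]>.5)),("lid",m&(g>150)&(W[...,0]<.53))):
        mm=cv2.morphologyEx(mm.astype(np.uint8),cv2.MORPH_OPEN,np.ones((3,3)))>0
        print(nm,mm.sum(),np.std(W[...,2][mm]),cv2.boxPoints(cv2.minAreaRect(W[mm][:,:2].astype(np.float32))).round(4).tolist(),cv2.minAreaRect(W[mm][:,:2].astype(np.float32)))
    # high points
    m=(W[...,2]>.125)&(W[...,2]<.3)&(W[...,0]>.3)&(W[...,0]<.7)&(abs(W[...,1])<.12)&(d>0)
    u_=np.array([np.cos(np.radians(166)),np.sin(np.radians(166))]);v_=np.array([-u_[1],u_[0]])
    X=W[m]-[.5475,-.0054,0]; print(n); 
    L=np.c_[X[:,:2]@u_,X[:,:2]@v_,X[:,2]]*1000
    np.save(f"pics/{n}L.npy",L); print(len(L))
    o=np.argsort(L[:,0]); print(L[o][::3].round(0).astype(int).tolist())
```

```text
top 8495 0.11126646457777861
deck 3838 0.0020185053441332595 [[0.5242000222206116, -0.08820000290870667], [0.6873999834060669, -0.13050000369548798], [0.7312999963760376, 0.03889999911189079], [0.5680999755859375, 0.0812000036239624]] ((0.6277491450309753, -0.02463366836309433), (0.17499873042106628, 0.16858378052711487), 75.45645904541016)
lid 3719 0.0019316036582434559 [[0.32510000467300415, -0.03269999846816063], [0.48249998688697815, -0.0731000006198883], [0.5235999822616577, 0.08730000257492065], [0.366100013256073, 0.12759999930858612]] ((0.4243166744709015, 0.02728855609893799), (0.16554811596870422, 0.16251559555530548), 75.6348648071289)
top
610
[[-39, -20, 128], [-37, 18, 128], [-35, -21, 130], [-34, 4, 126], [-33, 22, 127], [-33, 2, 131], [-32, 7, 127], [-32, 9, 132], [-31, -5, 131], [-31, 16, 149], [-30, -18, 149], [-30, -13, 158], [-30, -23, 132], [-29, -15, 149], [-28, 8, 138], [-27, -20, 150], [-27, -22, 133], [-26, -15, 148], [-25, 17, 152], [-25, -22, 129], [-25, 15, 152], [-25, 21, 131], [-23, 10, 156], [-23, -2, 155], [-23, -16, 154], [-22, 6, 159], [-21, 18, 150],
[... 5198 characters left out ...]
9, -7, 155], [169, -14, 155], [169, 24, 156], [169, 5, 156], [170, -32, 138], [170, -9, 153], [171, 29, 155], [171, -31, 154], [172, 19, 156], [172, -1, 156], [173, -31, 132], [173, -31, 126], [173, -28, 154], [174, -23, 154], [174, -14, 137], [174, 15, 155], [174, -17, 148], [174, -5, 152], [174, 22, 149], [174, -24, 149], [175, 22, 146], [175, -15, 128], [175, 16, 139], [175, -9, 128], [175, -11, 146], [175, -12, 149], [175, 8, 146], [175, 14, 143], [175, -17, 135], [175, -23, 128], [175, -25, 143], [175, 7, 143], [175, 9, 132], [176, 26, 151], [176, -17, 125], [176, -7, 151], [176, -6, 143], [176, -5, 129], [176, -13, 144], [176, -25, 140], [176, -24, 126], [176, -19, 134], [177, 7, 127]]
```

```bash
cat >> h.py <<'E'
from scipy.spatial.transform import Rotation as Ro
PSI=np.radians(165.8); O=np.array([.5472,-.0044,0.])
RT=np.array([[np.cos(PSI),-np.sin(PSI),0],[np.sin(PSI),np.cos(PSI),0],[0,0,1]])
def w2t(p): return (np.asarray(p)-O)@RT
def t2w(p): return O+RT@np.asarray(p)
def st(target=None,roll=0.):
    o=ctrl.get_obs(); R=Ro.from_euler('xyz',o["orientation"],degrees=True).as_matrix()
    t=w2t(o["tool_pos"])*1000
    print("t=%.2f tote mm"%o["clock"],t.round(1),"rpy",np.round(o["orientation"],1),"F_tote",(o["force"]@RT).round(1),"open %.1f"%(o["opening"]*1000),"q",np.round(o["joint_pos"],1))
    print("tool axes in tote:",(RT.T@R).T.round(3).tolist())
    if target is not None:
        d=RT@(np.array(target)/1000.-t/1000); print("shift units",(R.T@d/.04).round(2))
def net(name,cam_="top",k=2):
    vision.snapshot(cam_)
    for r in nets.boxes_of(name,cam_)[:k]: print(name,cam_,r["score"],(w2t(r["location"])*1000).round(1))
def cloud(n):
    p,d=vision.snapshot(n); K,D,T=cam(n); v,u=np.mgrid[:420,:560]
    q=cv2.undistortPoints(np.stack([u,v],-1).reshape(-1,1,2).astype(float),K,D).reshape(420,560,2)
    C=np.dstack([q,np.ones((420,560))])*d[...,None]; W=(C-T[:3,3])@T[:3,:3]
    L=(W-O)@RT*1000; L[d<=0]=np.nan; return p,L
E
python3 -m jog '0 0 .95 0 0 0 -1;0 0 .95 0 .6 0 -1;0 0 .95 0 .6 0 -1;0 0 .95 0 .5 0 -1;0 0 .95 .5 0 0 -1;0 0 0 1 0 0 -1;0 0 0 1 0 0 -1;0 0 0 1 0 0 -1'
python3 -c "
from h import *;st((140,0,226))"
```

```text
clock: 2.2
tool_pos: [0.2533, -0.5171, 0.2265]
orientation: [180.0, 0.0, 75.9]
force: [0.9, -0.8, -0.5]
opening: 0.0133
t=2.20 tote mm [159.2 569.2 226.5] rpy [180.    0.   75.9] F_tote [-1.   0.5 -0.5] open 13.3 q [-44.4  11.3 -12.2   0.  -66.6 -59.7]
tool axes in tote: [[0.001, -1.0, -0.0], [-1.0, -0.001, 0.0], [-0.0, 0.0, -1.0]]
shift units [1.423e+01 5.000e-01 1.000e-02]
```

```bash
python3 -m jog '0 0 0 1 .25 0 -1;0 0 0 1 .25 0 -1;0 0 0 1 .25 0 -1;0 0 0 1 .25 0 -1;0 0 0 1 0 0 -1;0 0 0 1 0 0 -1;0 0 0 1 0 0 -1;0 0 0 1 0 0 -1'
python3 -c "
from h import *;st((195,0,226))"
```

```text
clock: 3.2
tool_pos: [0.3701, -0.2164, 0.2269]
orientation: [180.0, -0.0, 75.9]
force: [1.7, 0.1, 0.1]
opening: 0.0004
t=3.20 tote mm [119.7 249.  226.9] rpy [180.   -0.   75.9] F_tote [-1.6 -0.6  0.1] open 0.4 q [  -3.7   -3.6  -28.4    0.   -65.2 -100.4]
tool axes in tote: [[0.002, -1.0, 0.0], [-1.0, -0.002, 0.001], [-0.001, -0.0, -1.0]]
shift units [ 6.23 -1.87  0.02]
```

```bash
python3 -m jog '0 0 0 1 -.3 0 -1;0 0 0 1 -.3 0 -1;0 0 0 1 -.3 0 -1;0 0 0 1 -.3 0 -1;0 0 0 1 -.3 0 -1;0 0 0 1 -.4 0 -1;0 0 0 .25 0 0 -1'
python3 -c "
from h import *;st((190,0,226))"
```

```text
clock: 4.08
tool_pos: [0.3569, 0.0453, 0.227]
orientation: [180.0, -0.1, 76.1]
force: [-0.1, -0.7, 0.5]
opening: 0.0008
t=4.08 tote mm [196.7  -1.5 227. ] rpy [ 1.80e+02 -1.00e-01  7.61e+01] F_tote [-0.1  0.7  0.5] open 0.8 q [  39.5  -11.7  -34.9   -0.   -66.7 -143.3]
tool axes in tote: [[0.005, -1.0, 0.001], [-1.0, -0.005, 0.001], [-0.001, -0.001, -1.0]]
shift units [-0.04  0.17  0.03]
```

```bash
python3 -m jog '0 0 0 0 0 .7 -1;0 0 0 0 0 .7 -1;0 0 0 0 0 .7 -1;0 0 0 0 0 0 -1'
python3 -c "
from h import *;st((190,0,140))"
```

```text
clock: 4.58
tool_pos: [0.356, 0.0421, 0.1413]
orientation: [-179.9, 0.2, 75.8]
force: [-0.0, 0.3, -0.4]
opening: 0.0004
t=4.58 tote mm [196.7   1.9 141.3] rpy [-179.9    0.2   75.8] F_tote [ 0.1 -0.3 -0.4] open 0.4 q [  39.1   -6.4  -43.1   -0.   -53.5 -143.2]
tool axes in tote: [[0.001, -1.0, -0.003], [-1.0, -0.001, -0.003], [0.003, 0.003, -1.0]]
shift units [0.05 0.17 0.03]
```

```bash
python3 -m jog '0 0 0 0 .2 0 -1;0 0 0 0 .2 0 -1;0 0 0 0 .2 0 -1;0 0 0 0 .2 0 -1;0 0 0 0 .2 0 -1;0 0 0 0 .1 0 -1;0 0 0 0 .1 0 -1'
python3 -c "
from h import *;st((190,0,140))"; python3 -m jog '0 0 0 0 .06 0 -1;0 0 0 0 .06 0 -1;0 0 0 0 .03 0 -1'
python3 -c "
from h import *;st((190,0,140))"
```

```text
clock: 5.45
tool_pos: [0.4037, 0.0315, 0.1425]
orientation: [-180.0, 0.0, 75.9]
force: [-2.9, 1.8, 1.5]
opening: 0.0004
t=5.45 tote mm [147.9   0.4 142.5] rpy [-180.     0.    75.9] F_tote [ 3.2 -1.1  1.5] open 0.4 q [  32.7   -1.2  -38.3   -0.   -52.9 -136.8]
tool axes in tote: [[0.002, -1.0, -0.0], [-1.0, -0.002, -0.0], [0.0, 0.0, -1.0]]
shift units [ 0.01 -1.05  0.06]
clock: 5.82
tool_pos: [0.4094, 0.0301, 0.1425]
orientation: [-180.0, 0.0, 75.9]
force: [-3.6, 1.0, 1.4]
opening: 0.0004
t=5.83 tote mm [142.1   0.3 142.5] rpy [-180.     0.    75.9] F_tote [ 3.7 -0.1  1.4] open 0.4 q [  32.1   -0.6  -37.8   -0.   -52.9 -136.2]
tool axes in tote: [[0.002, -1.0, -0.0], [-1.0, -0.002, -0.0], [0.0, 0.0, -1.0]]
shift units [ 0.01 -1.2   0.06]
```

Pushing with the lid's friction force; continue in small steps until the stop is felt.

```bash
for i in 1 2 3; do :; done; python3 -m jog '0 0 0 0 .03 0 -1;0 0 0 0 .03 0 -1'|grep -E "pos|force"; python3 -m jog '0 0 0 0 .03 0 -1;0 0 0 0 0 0 -1'|grep -E "pos|force"; python3 -c "
from h import *;st()
p,L=cloud('top');cv2.imwrite('pics/top1.png',cv2.resize(p[140:315,230:355,::-1],None,fx=3.4,fy=3.4))
m=(L[...,2]>125)&(L[...,2]<140)&(abs(L[...,1])<9)&(L[...,0]>20)&(L[...,0]<110);x=L[m];print(x[np.argsort(x[:,0])][::2].round(0).astype(int).tolist())"
```

```text
tool_pos: [0.4117, 0.0295, 0.1425]
force: [-3.0, 0.4, 0.4]
tool_pos: [0.4124, 0.0293, 0.1425]
force: [-5.8, 1.7, 3.7]
t=6.33 tote mm [139.    0.4 142.5] rpy [-179.9    0.    75.9] F_tote [ 6.1 -0.2  3.7] open 0.5 q [  31.7   -0.3  -37.4   -0.   -52.9 -135.8]
tool axes in tote: [[0.001, -1.0, -0.0], [-1.0, -0.001, -0.001], [0.001, 0.0, -1.0]]
[[42, 5, 135], [44, 7, 130], [44, 5, 133], [45, 3, 135], [57, -4, 135], [57, -7, 132]]
```

View pics/top1.png

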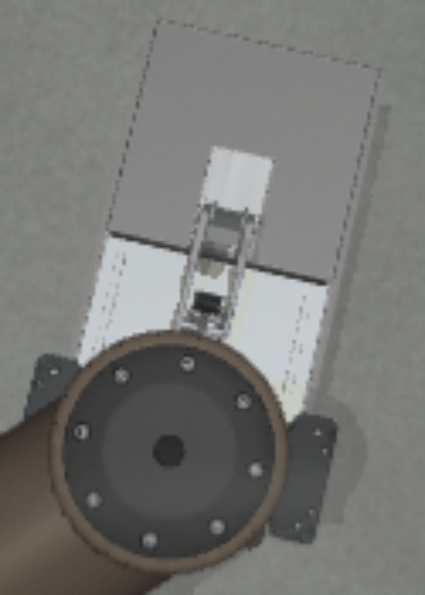

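```bash
python3 -m jog '0 0 0 0 .03 0 -1;0 0 0 0 0 0 -1'|grep -E "pos|force"; python3 -m jog '0 0 0 0 .03 0 -1;0 0 0 0 0 0 -1'|grep -E "pos|force"
```

```text
tool_pos: [0.4125, 0.0292, 0.1424]
force: [-12.9, 6.9, 9.7]
tool_pos: [0.4125, 0.0291, 0.1423]
force: [-20.2, 10.5, 14.9]
```

```bash
python3 -m jog '0 0 0 0 -.3 0 -1;0 0 0 0 -.4 0 -1;0 0 0 0 0 -1 -.3;0 0 0 0 0 -1 -.3;0 0 0 0 0 -1 -.3;0 0 0 0 0 -.3 -.3' | grep -E "clock|pos|force"; python3 -c "
from h import *;st((46,-1,240))
for n in ('side','top'):
  p,L=cloud(n);cv2.imwrite(f'pics/{n}2.png',cv2.resize(p[(165 if n=='side' else 140):(280 if n=='side' else 315),(210 if n=='side' else 230):(360 if n=='side' else 355),::-1],None,fx=4,fy=4,interpolation=cv2.INTER_CUBIC))
  for lo,hi,xx in ((124,140,110),(145,250,80)):
    m=(L[...,2]>lo)&(L[...,2]<hi)&(abs(L[...,1])<12)&(L[...,0]>20)&(L[...,0]<xx);x=L[m];print(n,x[np.argsort(x[:,0])][::2].round(0).astype(int).tolist())
  m=(L[...,2]>140)&(L[...,2]<160)&(abs(L[...,1])<30)&(L[...,0]>110)&(L[...,0]<150);x=L[m];print('fl',np.percentile(x,[2,50,98],axis=0).round(1).tolist())
"
```

```text
clock: 7.62
tool_pos: [0.3888, 0.0361, 0.2771]
force: [-0.9, 0.5, -0.4]
t=7.62 tote mm [163.5  -0.4 277.1] rpy [179.8  -0.2  75.9] F_tote [ 1.  -0.3 -0.4] open 29.8 q [ 3.480e+01 -1.010e+01 -2.720e+01  1.000e-01 -7.260e+01 -1.389e+02]
tool axes in tote: [[0.002, -1.0, 0.003], [-1.0, -0.002, 0.004], [-0.004, -0.003, -1.0]]
shift units [0.01 2.93 0.94]
side [[41, -10, 125], [42, -1, 132], [44, -9, 132], [45, -5, 131], [45, -11, 130], [46, 5, 134], [47, 4, 127], [47, -9, 130], [49, 5, 134], [58, -9, 129], [59, -11, 128], [62, -9, 128], [62, -10, 124], [63, 6, 134], [65, -8, 131], [66, -6, 134], [67, -6, 131], [69, -10, 127], [71, -8, 133], [72, 3, 135], [72, -4, 132], [75, -8, 131], [75, 9, 133], [76, -10, 129], [77, 12, 132], [78, 4, 133], [79, -9, 133], [80, 1, 131], [80, 1, 125], [80, -12, 131], [82, -8, 130]]
side [[39, -8, 217], [42, -6, 214], [42, -2, 222], [43, -9, 219], [45, 5, 223], [46, -8, 216], [46, 9, 222], [48, 0, 223], [48, 0, 220], [48, 5, 211], [49, 5, 218], [49, -2, 211], [50, -2, 198], [50, 2, 216], [51, -4, 219], [51, 1, 191], [51, 6, 215], [52, 0, 194], [53, -1, 189
[... 1811 characters left out ...]
                                                    ~~~~~~~~~~~~~^^^^^^^^^^^^^^^^^^^^
    return _quantile_unchecked(
        a, q, axis, out, overwrite_input, method, keepdims, weights)
    return _ureduce(a,
                    func=_quantile_ureduce_func,
    ...<5 lines>...
                    overwrite_input=overwrite_input,
                    method=method)
    r = func(a, **kwargs)
    result = _quantile(arr,
                       quantiles=q,
    ...<2 lines>...
                       out=out,
                       weights=wgt)
    slices_having_nans = np.isnan(arr[-1, ...])
                                  ~~~^^^^^^^^^
IndexError: index -1 is out of bounds for axis 0 with size 0
```

View pics/side2.png

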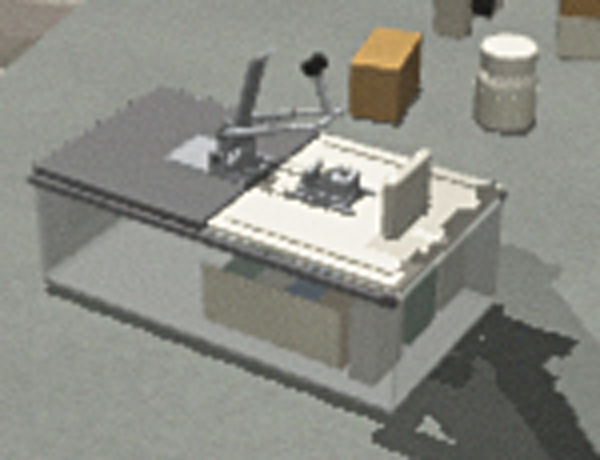

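View pics/top2.png

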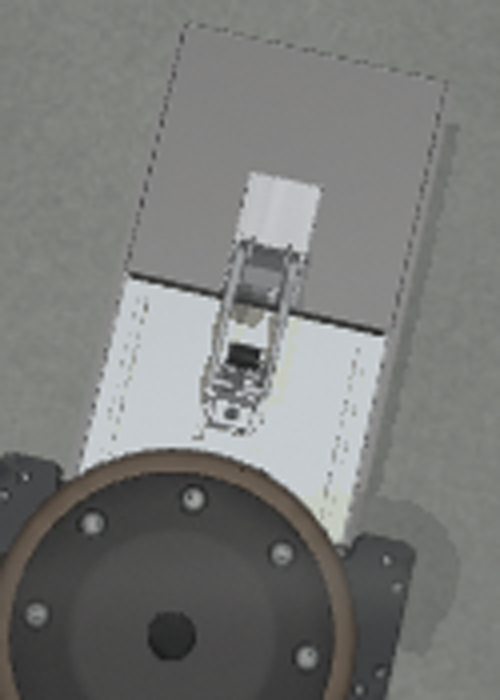

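```bash
python3 -m jog '0 0 0 0 .6 0 0;0 0 0 0 .6 0 0;0 0 0 0 .6 .3 0;0 0 0 0 .6 .3 0;0 0 0 0 .56 .3 0;0 0 0 0 0 0 0' | grep -E "clock|pos|force"; python3 -c "
from h import *;st((45,-1,197.5))
p,L=cloud('side');cv2.imwrite('pics/side3.png',cv2.resize(p[120:280,210:360,::-1],None,fx=4,fy=4,interpolation=cv2.INTER_CUBIC))"
```

```text
clock: 8.48
tool_pos: [0.5023, 0.0061, 0.2354]
force: [-0.4, -0.8, -0.7]
t=8.47 tote mm [ 46.1   0.8 235.4] rpy [-179.7    0.2   75.8] F_tote [ 0.2  0.9 -0.7] open 44.2 q [  23.1    4.   -19.6   -0.   -66.7 -127.3]
tool axes in tote: [[0.0, -1.0, -0.003], [-1.0, -0.0, -0.004], [0.004, 0.003, -1.0]]
shift units [0.05 0.03 0.95]
```

View pics/side3.png

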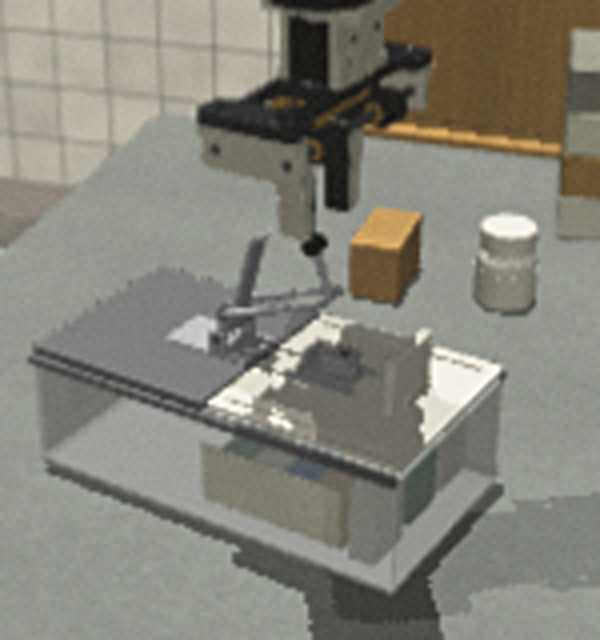

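```bash
python3 -m jog '0 0 0 .02 .02 .5 0;0 0 0 .02 0 .44 0;0 0 0 0 0 0 0' | grep -E "clock|pos|force"; python3 -m jog '0 0 0 0 0 0 -.4;0 0 0 0 0 0 -.5;0 0 0 0 0 0 -.6;0 0 0 0 0 0 -.7' | grep -E "clock|pos|force|open";python3 -c "
from h import *;st()"; python3 -m jog '0 0 0 0 0 0 -.85;0 0 0 0 0 0 -1;0 0 0 0 0 0 -1' | grep -E "clock|pos|force|open";python3 -c "
from h import *;st()"
```

```text
clock: 8.9
tool_pos: [0.5026, 0.008, 0.1999]
force: [-0.1, -0.3, 0.2]
clock: 9.4
tool_pos: [0.5039, 0.0077, 0.2012]
force: [-1.4, -1.2, 3.1]
opening: 0.0179
t=9.40 tote mm [ 45.   -1.1 201.2] rpy [-180.     0.    75.9] F_tote [1.  1.5 3.1] open 17.9 q [  23.3    5.5  -22.7    0.   -61.9 -127.4]
tool axes in tote: [[0.002, -1.0, -0.0], [-1.0, -0.002, -0.0], [0.0, 0.0, -1.0]]
clock: 9.78
tool_pos: [0.5038, 0.0079, 0.201]
force: [-3.9, -1.6, 4.2]
opening: 0.0174
t=9.78 tote mm [ 45.1  -1.3 201. ] rpy [-180.     0.    75.9] F_tote [3.4 2.5 4.2] open 17.4 q [  23.3    5.5  -22.7   -0.   -61.9 -127.4]
tool axes in tote: [[0.002, -1.0, -0.0], [-1.0, -0.002, -0.0], [0.0, 0.0, -1.0]]
```

```bash
cat > kin.py <<'E'
import numpy as np
from scipy.optimize import fsolve
H=np.array([-30,126.])
def C2(C): # crossbar -> theta, K
    d=np.asarray(C,float)-H; D=np.hypot(*d); a=np.arctan2(d[1],d[0]); g=np.arccos((400+D*D-8100)/(40*D)); b=a+g
    P=H+20*np.array([np.cos(b),np.sin(b)]); e=(C-P)/90; K=np.asarray(C)+42*np.array([-e[1],e[0]])
    return np.pi-b+np.radians(2.9),K,np.degrees(np.arctan2(e[1],e[0]))
def K2C(K,guess=(60,150)): return fsolve(lambda C:C2(C)[1]-np.asarray(K),guess)
E
python3 -c "
from kin import *
for K in [(45,217),(46,216),(44,218),(46,218),(44,216)]:
  C=K2C(K,(59,175)); print(K,C.round(1),C2(C)[0].round(3),C2(C)[2].round(1))
for C in [(59,176),(64,165),(66,155),(66,145),(64,138),(64,134.5),(60,134.5),(56,134.5),(54,134.5),(53,134.5),(53,130),(52.5,125),(52.5,120.5),(49,120.5),(46,120.5)]:
  t,K,g=C2(C);print(C,round(t,3),K.round(1),round(g,1))
"
```

```text
(45, 217) [ 60.5 178. ] 1.968 21.6
(46, 216) [ 60.9 176.7] 1.964 20.8
(44, 218) [ 60.1 179.2] 1.974 22.5
(46, 218) [ 64.  180.1] 2.312 25.4
(44, 216) [ 58.4 176.6] 1.819 20.1
(59, 176) 1.839 [ 44.8 215.5] 19.8
(64, 165) 1.939 [ 54.7 205.9] 12.8
(66, 155) 1.956 [ 61.3 196.7] 6.4
(66, 145) 1.926 [ 66. 187.] -0.1
(64, 138) 1.839 [ 67.5 179.9] -4.8
(64, 134.5) 1.857 [ 69.1 176.2] -7.0
(60, 134.5) 1.658 [ 65.4 176.2] -7.3
(56, 134.5) 1.456 [ 61.2 176.2] -7.2
(54, 134.5) 1.35 [ 59.  176.2] -6.9
(53, 134.5) 1.296 [ 57.9 176.2] -6.7
(53, 130) 1.332 [ 60.1 171.4] -9.7
(52.5, 125) 1.36 [ 62.  165.9] -13.0
(52.5, 120.5) 1.424 [ 64.2 160.8] -16.2
(49, 120.5) 1.223 [ 60.2 161. ] -15.4
(46, 120.5) 1.023 [ 56.3 161.2] -14.2kin.py:8: RuntimeWarning: The iteration is not making good progress, as measured by the 
 improvement from the last ten iterations.
  def K2C(K,guess=(60,150)): return fsolve(lambda C:C2(C)[1]-np.asarray(K),guess)
```

```bash
python3 -c "
from kin import *
p=np.array([44.8,215.5])
for C in [(60,170),(61.5,163),(62,156),(62.5,149),(63,142),(63,138)]:
  t,K,g=C2(C);d=K-p;p=K;print(C,round(t,3),K.round(1),round(g,1),'row y %.3f z %.3f'%(-d[0]/40,-d[1]/40))
"
```

```text
(60, 170) 1.789 [ 48.7 210.4] 15.7 row y -0.097 z 0.126
(61.5, 163) 1.781 [ 53.4 204.2] 11.1 row y -0.119 z 0.156
(62, 156) 1.751 [ 57.3 197.7] 6.5 row y -0.095 z 0.162
(62.5, 149) 1.75 [ 61. 191.] 2.0 row y -0.094 z 0.169
(63, 142) 1.776 [ 64.8 184. ] -2.4 row y -0.093 z 0.175
(63, 138) 1.789 [ 66.6 179.8] -4.9 row y -0.046 z 0.103
```

```bash
python3 -m jog '0 0 0 0 -.1 .13 -1;0 0 0 0 -.12 .16 -1;0 0 0 0 0 0 -1' | grep -E "clock|force|open";python3 -c "
from h import *;st()"; python3 -m jog '0 0 0 0 -.1 .16 -1;0 0 0 0 -.09 .17 -1;0 0 0 0 0 0 -1' | grep -E "clock|force|open";python3 -c "
from h import *;st()
p,L=cloud('side');cv2.imwrite('pics/side4.png',cv2.resize(p[120:280,210:360,::-1],None,fx=4,fy=4,interpolation=cv2.INTER_CUBIC))"
```

```text
clock: 10.15
force: [-3.3, -2.3, 3.8]
opening: 0.0174
t=10.15 tote mm [ 53.9  -1.4 189.2] rpy [-180.     0.    75.9] F_tote [2.6 3.1 3.8] open 17.4 q [  24.     5.2  -24.6    0.   -60.2 -128.1]
tool axes in tote: [[0.002, -1.0, -0.0], [-1.0, -0.002, -0.0], [0.0, 0.0, -1.0]]
clock: 10.52
force: [-0.7, -3.3, 2.5]
opening: 0.0175
t=10.53 tote mm [ 61.3  -1.4 175.7] rpy [-180.     0.    75.9] F_tote [-0.1  3.3  2.5] open 17.5 q [  24.5    5.2  -26.5    0.   -58.2 -128.6]
tool axes in tote: [[0.002, -1.0, -0.0], [-1.0, -0.002, -0.0], [0.0, 0.0, -1.0]]
```

View pics/side4.png

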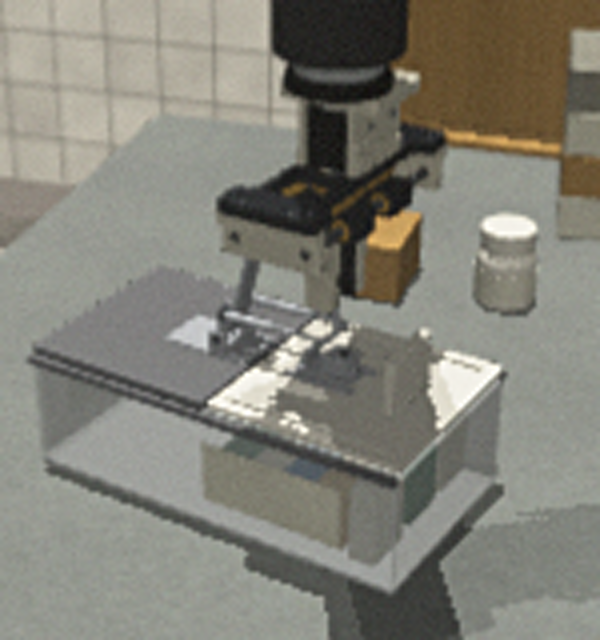

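```bash
python3 -m jog '0 0 0 0 -.09 .17 -1;0 0 0 0 -.03 .06 -1;0 0 0 0 0 0 -1' | grep -E "clock|force|open";python3 -c "
from h import *;st()"; python3 -m jog '0 0 0 0 -.01 .03 -1;0 0 0 0 0 0 -1' | grep -E "pos|force";python3 -m jog '0 0 0 0 -.01 .03 -1;0 0 0 0 0 0 -1' | grep -E "pos|force"; python3 -c "
from h import *;from kin import *;st();t=w2t(ctrl.get_obs()['tool_pos'])*1000;print(K2C((t[0]-.3,t[2]+14.5),(62,140)))"
```

```text
clock: 10.95
force: [-1.2, -2.8, 1.5]
opening: 0.0176
t=10.95 tote mm [ 66.1  -1.5 166.7] rpy [-180.     0.    75.9] F_tote [0.5 3.  1.5] open 17.6 q [  24.9    5.3  -27.8    0.   -56.9 -129. ]
tool axes in tote: [[0.002, -1.0, -0.0], [-1.0, -0.002, -0.0], [0.0, 0.0, -1.0]]
tool_pos: [0.483, 0.0133, 0.1657]
force: [-2.0, -2.4, 1.8]
tool_pos: [0.4826, 0.0134, 0.1645]
force: [-2.5, -2.0, 3.1]
t=11.45 tote mm [ 67.   -1.4 164.5] rpy [-180.     0.    75.9] F_tote [1.9 2.6 3.1] open 17.9 q [  25.     5.4  -28.    -0.   -56.6 -129.1]
tool axes in tote: [[0.002, -1.0, -0.0], [-1.0, -0.002, -0.0], [0.0, 0.0, -1.0]]
[ 62.70351538 137.1847898 ]
```

```bash
for k in 1; do python3 -m jog '0 0 0 0 -.01 .025 -1;0 0 0 0 0 0 -1' | grep -E "pos|force"; done; python3 -m jog '0 0 0 0 -.01 .025 -1;0 0 0 0 0 0 -1' | grep -E "pos|force"; python3 -m jog '0 0 0 0 -.01 .025 -1;0 0 0 0 0 0 -1' | grep -E "pos|force"; python3 -c "
from h import *;from kin import *;st();t=w2t(ctrl.get_obs()['tool_pos'])*1000;print(K2C((t[0]-.3,t[2]+14.5),(62,140)))"
```

```text
tool_pos: [0.4823, 0.0135, 0.1635]
force: [-2.6, -3.1, 3.0]
tool_pos: [0.4819, 0.0136, 0.1625]
force: [-2.0, -1.8, 2.5]
tool_pos: [0.4816, 0.0137, 0.1615]
force: [-1.7, -3.0, 2.8]
t=12.20 tote mm [ 68.   -1.5 161.5] rpy [-180.    -0.    75.9] F_tote [1.  3.3 2.8] open 17.6 q [  25.1    5.4  -28.4   -0.   -56.2 -129.2]
tool axes in tote: [[0.002, -1.0, 0.0], [-1.0, -0.002, -0.0], [0.0, -0.0, -1.0]]
[ 62.42286424 134.33870797]
```

```bash
python3 -m jog '0 0 0 0 -.01 .025 -1;0 0 0 0 0 0 -1' | grep -E "pos|force"; python3 -m jog '0 0 0 0 -.01 .025 -1;0 0 0 0 0 0 -1' | grep -E "pos|force"; python3 -c "
from h import *
p,L=cloud('side');cv2.imwrite('pics/side5.png',cv2.resize(p[170:250,240:340,::-1],None,fx=7,fy=7,interpolation=cv2.INTER_CUBIC))"
```

```text
tool_pos: [0.4816, 0.0138, 0.1612]
force: [-4.5, -2.1, 7.1]
tool_pos: [0.4816, 0.0138, 0.161]
force: [-4.6, -3.0, 13.2]
```

View pics/side5.png

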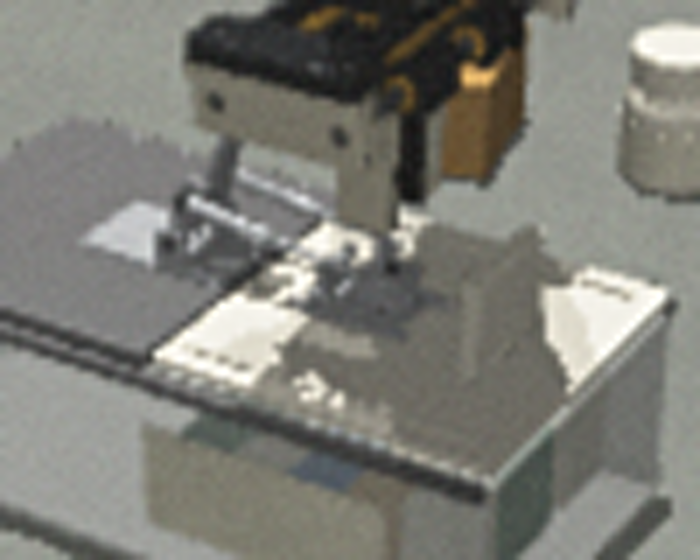

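```bash
python3 -m jog '0 0 0 0 0 -.025 -1;0 0 0 0 .03 0 -1;0 0 0 0 0 0 -1' | grep -E "pos|force"; python3 -m jog '0 0 0 0 .025 0 -1;0 0 0 0 .025 0 -1;0 0 0 0 0 0 -1' | grep -E "pos|force"; python3 -c "
from h import *;from kin import *;st();t=w2t(ctrl.get_obs()['tool_pos'])*1000;print(K2C((t[0]-.3,t[2]+14.8),(62,140)))"
```

```text
tool_pos: [0.4816, 0.0137, 0.1611]
force: [-7.6, 0.9, 11.7]
tool_pos: [0.4827, 0.0132, 0.161]
force: [-11.8, -0.0, 14.0]
t=13.50 tote mm [ 66.9  -1.2 161. ] rpy [-179.9    0.    75.9] F_tote [11.5  2.9 14. ] open 17.4 q [ 2.49e+01  5.60e+00 -2.82e+01 -1.00e-01 -5.63e+01 -1.29e+02]
tool axes in tote: [[0.002, -1.0, -0.0], [-1.0, -0.002, -0.002], [0.002, 0.0, -1.0]]
[ 61.07906411 134.17474037]
```

```bash
python3 -m jog '0 0 0 0 0 -.05 -1;0 0 0 0 0 -.03 -1;0 0 0 0 0 0 -1' | grep -E "pos|force"; python3 -c "
from h import *;from kin import *;st();t=w2t(ctrl.get_obs()['tool_pos'])*1000;print(K2C((t[0]-.3,t[2]+14.8),(62,140)))"
```

```text
tool_pos: [0.4838, 0.0131, 0.1635]
force: [-0.8, -1.9, 1.3]
t=13.88 tote mm [ 65.8  -1.4 163.5] rpy [-180.     0.    75.9] F_tote [0.3 2.  1.3] open 17.5 q [  24.9    5.5  -28.    -0.   -56.5 -129. ]
tool axes in tote: [[0.001, -1.0, -0.0], [-1.0, -0.001, -0.001], [0.001, 0.0, -1.0]]
[ 61.07947325 136.51629984]
```

```bash
python3 -c "
from kin import *
p=np.array([65.5,178.3])
for C in [(57,136.5),(53.,136.5),(53,134.5),(53,132),(53,129),(53,125),(53,121)]:
  t,K,g=C2(C);d=K-p;p=K;print(C,round(t,3),K.round(1),round(g,1),'row y %.3f z %.3f'%(-d[0]/40,-d[1]/40))
"
python3 -m jog '0 0 0 0 .05 0 -1;0 0 0 0 .055 0 -1;0 0 0 0 .055 0 -1;0 0 0 0 .052 0 -1;0 0 0 0 0 0 -1' | grep -E "pos|force"; python3 -c "
from h import *;from kin import *;st();t=w2t(ctrl.get_obs()['tool_pos'])*1000;print(K2C((t[0]-.3,t[2]+14.8),(62,140)))"
```

```text
(57, 136.5) 1.495 [ 61.4 178.3] -6.0 row y 0.104 z 0.001
(53.0, 136.5) 1.285 [ 56.9 178.3] -5.3 row y 0.111 z -0.001
(53, 134.5) 1.296 [ 57.9 176.2] -6.7 row y -0.024 z 0.053
(53, 132) 1.314 [ 59.1 173.6] -8.3 row y -0.030 z 0.067
(53, 129) 1.341 [ 60.6 170.3] -10.4 row y -0.037 z 0.081
(53, 125) 1.387 [ 62.5 165.9] -13.1 row y -0.049 z 0.110
(53, 121) 1.443 [ 64.5 161.4] -15.9 row y -0.049 z 0.113
tool_pos: [0.4915, 0.011, 0.1633]
force: [-4.3, -1.1, 2.8]
t=14.50 tote mm [ 57.8  -1.2 163.3] rpy [-179.9    0.    75.9] F_tote [3.9 2.1 2.8] open 17.2 q [  24.2    6.3  -27.1   -0.   -56.7 -128.3]
tool axes in tote: [[0.001, -1.0, -0.001], [-1.0, -0.001, -0.002], [0.002, 0.001, -1.0]]
[ 53.40240879 136.32031079]
```

Now lower in small steps, watching the force.

```bash
python3 -m jog '0 0 0 0 -.018 .04 -1;0 0 0 0 0 0 -1' | grep -E "pos|force"; python3 -m jog '0 0 0 0 -.012 .03 -1;0 0 0 0 0 0 -1' | grep -E "pos|force";python3 -m jog '0 0 0 0 -.012 .03 -1;0 0 0 0 0 0 -1' | grep -E "pos|force"; python3 -c "
from h import *;from kin import *;st();t=w2t(ctrl.get_obs()['tool_pos'])*1000;print(K2C((t[0]-.3,t[2]+14.8),(55,135)))"
```

```text
tool_pos: [0.4912, 0.0112, 0.162]
force: [-4.2, -0.9, 3.3]
tool_pos: [0.4909, 0.0113, 0.161]
force: [-4.7, -2.4, 2.8]
tool_pos: [0.4907, 0.0115, 0.1599]
force: [-4.1, -2.5, 2.8]
t=15.25 tote mm [ 58.7  -1.5 159.9] rpy [180.   -0.   75.9] F_tote [3.4 3.4 2.8] open 17.5 q [  24.3    6.4  -27.5    0.   -56.  -128.5]
tool axes in tote: [[0.002, -1.0, 0.0], [-1.0, -0.002, 0.0], [-0.0, -0.0, -1.0]]
[ 52.81013081 133.02713904]
```

```bash
python3 -m jog '0 0 0 0 -.016 .035 -1;0 0 0 0 0 0 -1' | grep -E "pos|force"; python3 -m jog '0 0 0 0 -.016 .035 -1;0 0 0 0 0 0 -1' | grep -E "pos|force";python3 -m jog '0 0 0 0 -.016 .035 -1;0 0 0 0 0 0 -1' | grep -E "pos|force"; python3 -c "
from h import *;from kin import *;st();t=w2t(ctrl.get_obs()['tool_pos'])*1000;print(K2C((t[0]-.3,t[2]+14.8),(55,135)))"
```

```text
tool_pos: [0.4903, 0.0116, 0.1584]
force: [-2.0, -3.0, 2.1]
tool_pos: [0.4898, 0.0118, 0.157]
force: [0.9, -3.3, 1.2]
tool_pos: [0.4891, 0.012, 0.1556]
force: [2.2, -4.5, -0.2]
t=16.00 tote mm [ 60.4  -1.6 155.6] rpy [180.   -0.   75.9] F_tote [-3.2  3.8 -0.2] open 17.5 q [  24.5    6.5  -28.1    0.   -55.4 -128.6]
tool axes in tote: [[0.002, -1.0, 0.0], [-1.0, -0.002, 0.001], [-0.001, -0.0, -1.0]]
[ 52.60364788 129.05938603]
```

```bash
python3 -m jog '0 0 0 0 -.016 .035 -1;0 0 0 0 -.016 .035 -1;0 0 0 0 0 0 -1' | grep -E "pos|force"; python3 -m jog '0 0 0 0 -.016 .035 -1;0 0 0 0 -.016 .035 -1;0 0 0 0 0 0 -1' | grep -E "pos|force"; python3 -c "
from h import *;from kin import *;st();t=w2t(ctrl.get_obs()['tool_pos'])*1000;print(K2C((t[0]-.3,t[2]+14.8),(55,135)))"
```

```text
tool_pos: [0.4876, 0.0123, 0.1527]
force: [3.5, -4.3, -0.1]
tool_pos: [0.4863, 0.0126, 0.1499]
force: [3.5, -4.4, -1.0]
t=16.75 tote mm [ 63.2  -1.6 149.9] rpy [180.   -0.   75.9] F_tote [-4.4  3.4 -1. ] open 17.6 q [  24.7    6.6  -28.8    0.   -54.6 -128.8]
tool axes in tote: [[0.002, -1.0, 0.0], [-1.0, -0.002, 0.0], [-0.0, -0.0, -1.0]]
[ 52.81839609 123.9304998 ]
```

```bash
python3 -m jog '0 0 0 0 -.012 .03 -1;0 0 0 0 0 0 -1' | grep -E "pos|force"; python3 -m jog '0 0 0 0 -.012 .03 -1;0 0 0 0 0 0 -1' | grep -E "pos|force";python3 -m jog '0 0 0 0 -.01 .025 -1;0 0 0 0 0 0 -1' | grep -E "pos|force"; python3 -c "
from h import *;from kin import *;st();t=w2t(ctrl.get_obs()['tool_pos'])*1000;print(K2C((t[0]-.3,t[2]+14.8),(55,135)))"
```

```text
tool_pos: [0.4858, 0.0127, 0.1487]
force: [3.2, -4.5, 0.7]
tool_pos: [0.4854, 0.0129, 0.1475]
force: [4.3, -4.0, 1.0]
tool_pos: [0.4849, 0.0129, 0.1464]
force: [2.4, -3.6, 1.3]
t=17.50 tote mm [ 64.7  -1.5 146.4] rpy [180.   -0.   75.9] F_tote [-3.2  2.9  1.3] open 17.2 q [  24.8    6.7  -29.2   -0.   -54.1 -128.9]
tool axes in tote: [[0.002, -1.0, 0.0], [-1.0, -0.002, 0.0], [-0.0, -0.0, -1.0]]
[ 52.79886307 120.87284059]
```

```bash
python3 -m jog '0 0 0 0 -.005 .02 -1;0 0 0 0 0 0 -1' | grep -E "pos|force"; python3 -m jog '0 0 0 0 0 .015 -1;0 0 0 0 0 0 -1' | grep -E "pos|force"; python3 -c "
from h import *;from kin import *;st();t=w2t(ctrl.get_obs()['tool_pos'])*1000;print(K2C((t[0]-.3,t[2]+14.8),(55,135)))"
```

```text
tool_pos: [0.4846, 0.013, 0.1458]
force: [1.4, -3.1, 2.0]
tool_pos: [0.4847, 0.013, 0.1457]
force: [-1.5, -2.3, 7.9]
t=18.00 tote mm [ 64.9  -1.5 145.7] rpy [180.   -0.   75.9] F_tote [0.9 2.6 7.9] open 17.4 q [  24.8    6.7  -29.3    0.   -54.  -128.9]
tool axes in tote: [[0.002, -1.0, 0.0], [-1.0, -0.002, 0.0], [-0.0, -0.0, -1.0]]
[ 52.69725173 120.19053437]
```

```bash
python3 -m jog '0 0 0 0 0 -.012 -1;0 0 0 0 .03 -.003 -1;0 0 0 0 .03 -.002 -1;0 0 0 0 .03 -.002 -1;0 0 0 0 0 0 -1' | grep -E "pos|force";  python3 -m jog '0 0 0 0 .03 -.002 -1;0 0 0 0 .03 -.002 -1;0 0 0 0 0 0 -1' | grep -E "pos|force"; python3 -c "
from h import *;from kin import *;st();t=w2t(ctrl.get_obs()['tool_pos'])*1000;print(K2C((t[0]-.3,t[2]+14.8),(55,135)))"
```

```text
tool_pos: [0.4861, 0.0121, 0.1457]
force: [-7.9, 1.5, 10.7]
tool_pos: [0.4883, 0.0115, 0.1457]
force: [-7.8, 1.5, 11.3]
t=19.00 tote mm [ 61.   -1.  145.7] rpy [-1.798e+02  1.000e-01  7.590e+01] F_tote [ 7.9  0.5 11.3] open 17.5 q [ 2.440e+01  7.200e+00 -2.870e+01 -1.000e-01 -5.430e+01 -1.285e+02]
tool axes in tote: [[0.001, -1.0, -0.001], [-1.0, -0.001, -0.004], [0.004, 0.001, -1.0]]
[ 49.2959216  120.11717791]
```

```bash
python3 -m jog '0 0 0 0 .02 -.02 -1;0 0 0 0 .03 -.004 -1;0 0 0 0 0 0 -1' | grep -E "pos|force";  python3 -m jog '0 0 0 0 .03 -.004 -1;0 0 0 0 .03 -.004 -1;0 0 0 0 0 0 -1' | grep -E "pos|force"; python3 -c "
from h import *;from kin import *;st();t=w2t(ctrl.get_obs()['tool_pos'])*1000;print(K2C((t[0]-.3,t[2]+14.8),(55,135)))"
```

```text
tool_pos: [0.4901, 0.011, 0.146]
force: [-4.5, 0.4, 3.8]
tool_pos: [0.4926, 0.0104, 0.1462]
force: [-5.1, 1.2, 1.4]
t=19.75 tote mm [ 56.5  -1.  146.2] rpy [-1.798e+02  1.000e-01  7.590e+01] F_tote [5.3 0.1 1.4] open 17.2 q [ 2.400e+01  7.600e+00 -2.810e+01 -1.000e-01 -5.450e+01 -1.281e+02]
tool axes in tote: [[0.001, -1.0, -0.001], [-1.0, -0.001, -0.004], [0.004, 0.001, -1.0]]
[ 45.88936397 120.32430651]
```

```bash
python3 -m jog '0 0 0 0 .02 -.002 -1;0 0 0 0 0 0 -1' | grep -E "pos|force";  python3 -m jog '0 0 0 0 .02 -.002 -1;0 0 0 0 0 0 -1' | grep -E "pos|force"; python3 -m jog '0 0 0 0 .02 -.002 -1;0 0 0 0 0 0 -1' | grep -E "pos|force";python3 -c "
from h import *;from kin import *;st();t=w2t(ctrl.get_obs()['tool_pos'])*1000;print(K2C((t[0]-.3,t[2]+14.8),(55,135)))"
```

```text
tool_pos: [0.4932, 0.0102, 0.1464]
force: [-7.1, 1.7, 2.3]
tool_pos: [0.4934, 0.0101, 0.1463]
force: [-10.1, 3.1, 4.8]
tool_pos: [0.4935, 0.01, 0.1463]
force: [-11.5, 4.6, 7.3]
t=20.50 tote mm [ 55.5  -0.7 146.3] rpy [-1.796e+02  1.000e-01  7.580e+01] F_tote [12.3 -1.7  7.3] open 17.7 q [  23.9    7.7  -27.9   -0.2  -54.7 -127.9]
tool axes in tote: [[0.001, -1.0, -0.001], [-1.0, -0.001, -0.006], [0.006, 0.001, -1.0]]
[ 45.19620123 120.32241386]
```

```bash
python3 -m jog '0 0 0 0 -.03 0 -1;0 0 0 0 0 0 0;0 0 0 0 0 0 0;0 0 0 0 0 0 0;0 0 0 0 0 0 0' | grep -E "clock|pos|force|open";  python3 -m jog '0 0 0 0 0 -.5 0;0 0 0 0 0 -1 0;0 0 0 0 0 -1 -.5;0 0 0 0 -.6 0 -1;0 0 0 0 -.6 0 -1;0 0 0 0 0 0 -1' | grep -E "clock|pos|force|open"; python3 -c "
from h import *;st()
for n in ('side','top'):
  p,L=cloud(n);cv2.imwrite(f'pics/{n}6.png',cv2.resize(p[(165 if n=='side' else 140):(280 if n=='side' else 315),(210 if n=='side' else 230):(360 if n=='side' else 355),::-1],None,fx=5 if n=='side' else 3.4,fy=5 if n=='side' else 3.4,interpolation=cv2.INTER_CUBIC))
  for lo,hi,x0,x1 in ((145,250,30,80),(150,220,-110,-35)):
    m=(L[...,2]>lo)&(L[...,2]<hi)&(abs(L[...,1])<12)&(L[...,0]>x0)&(L[...,0]<x1);x=L[m];print(n,x[np.argsort(x[:,0])][::2].round(0).astype(int).tolist())
"
```

```text
clock: 21.12
tool_pos: [0.4961, 0.0102, 0.1477]
force: [0.5, 0.1, -0.4]
opening: 0.0433
clock: 21.88
tool_pos: [0.4485, 0.022, 0.2481]
force: [-0.5, -0.6, 0.4]
opening: 0.0095
t=21.88 tote mm [102.2  -1.3 248.1] rpy [ 1.80e+02 -1.00e-01  7.59e+01] F_tote [0.3 0.7 0.4] open 9.5 q [  28.1   -2.3  -24.3   -0.   -67.9 -132.1]
tool axes in tote: [[0.002, -1.0, 0.001], [-1.0, -0.002, 0.001], [-0.001, -0.001, -1.0]]
side [[52, 1, 148], [53, -2, 166], [54, 3, 167], [55, -4, 147], [56, 0, 146], [57, -8, 163], [57, 3, 168], [58, -10, 161], [60, -6, 156], [60, 4, 169], [61, -9, 164], [61, 8, 164], [62, 2, 167], [63, 6, 158], [64, 4, 163], [65, -5, 164]]
side [[-69, 8, 215], [-67, -9, 215], [-67, 1, 214], [-66, 10, 204], [-66, -7, 194], [-66, 9, 208], [-66, 9, 215], [-65, -2, 209], [-65, 3, 214], [-65, -3, 206], [-64, 2, 211], [-64, 12, 201], [-63, -11, 203], [-63, 6, 214], [-63, -11, 200], [-63, 10, 199], [-62, -8, 192], [-62, 3, 201], [-61, 7, 196], [-60, 1, 192], [-60, -5, 195], [-60, 5, 194], [-59, -1, 190], [-58, 2, 186], [-57, -9, 187], [-57, -4, 188], [-56, -10, 191], [-56, 5, 182], [-56,
[... 1230 characters left out ...]
 [-55, 6, 183], [-54, -1, 178], [-54, 3, 184], [-54, -4, 177], [-54, 1, 183], [-53, 6, 179], [-53, 4, 177], [-52, -1, 176], [-52, -3, 174], [-52, -8, 181], [-52, 4, 172], [-51, 7, 179], [-51, 9, 170], [-50, 0, 176], [-50, -5, 172], [-49, 7, 175], [-49, -12, 153], [-49, 0, 170], [-49, 3, 173], [-48, 8, 168], [-48, -4, 168], [-47, 1, 166], [-47, 10, 165], [-47, 11, 152], [-46, 8, 166], [-46, 4, 161], [-46, -6, 163], [-45, -9, 164], [-45, 12, 150], [-45, -3, 160], [-44, 6, 162], [-43, -10, 158], [-43, 9, 157], [-43, -1, 161], [-42, -5, 157], [-42, -8, 156], [-41, 10, 154], [-41, 0, 157], [-40, -2, 157], [-40, 7, 157], [-40, 5, 156], [-39, 10, 151], [-39, -2, 150], [-39, 8, 152], [-38, -7, 152]]
```

View pics/side6.png

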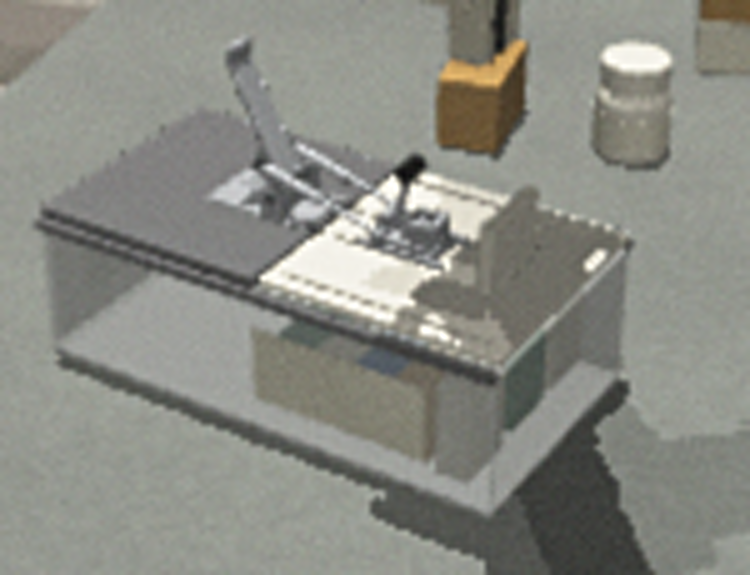

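View pics/top6.png

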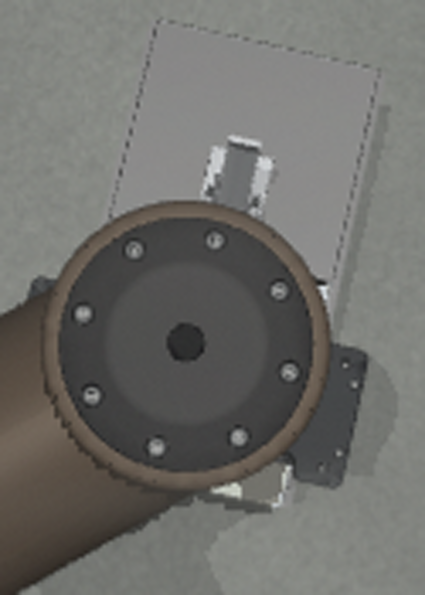

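```bash
python3 -m jog '0 0 0 0 .8 0 -1;0 0 0 0 .9 0 -1;0 0 0 0 .9 0 -1;0 0 0 0 .9 0 -1;0 0 0 0 0 .3 -1;0 0 0 0 0 .6 -1;0 0 0 0 0 .55 -1;0 0 0 0 0 0 -1' | grep -E "clock|pos|force|open"; python3 -c "
from h import *;st((-48,0,187))
p,L=cloud('side');cv2.imwrite(f'pics/side7.png',cv2.resize(p[120:280,210:360,::-1],None,fx=4,fy=4,interpolation=cv2.INTER_CUBIC))
"
```

```text
clock: 22.98
tool_pos: [0.5836, -0.0126, 0.1874]
force: [0.2, 0.0, -0.2]
opening: 0.0006
t=22.98 tote mm [-37.3  -1.  187.4] rpy [-1.798e+02  1.000e-01  7.590e+01] F_tote [-0.2 -0.1 -0.2] open 0.6 q [  17.9   13.8  -14.2   -0.   -62.3 -122. ]
tool axes in tote: [[0.001, -1.0, -0.002], [-1.0, -0.001, -0.004], [0.004, 0.002, -1.0]]
shift units [-0.02  0.27  0.01]
```

View pics/side7.png

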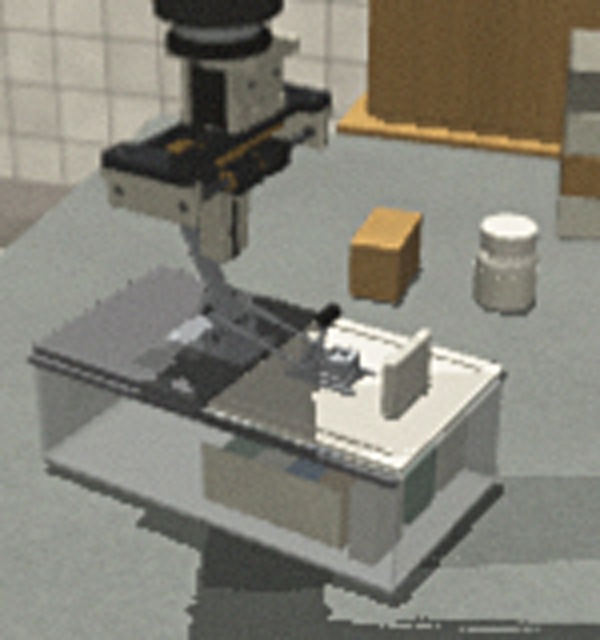

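```bash
python3 -m jog '0 0 0 0 .1 -.14 -1;0 0 0 0 .15 0 -1;0 0 0 0 0 0 -1' | grep -E "pos|force"; python3 -m jog '0 0 0 0 .05 0 -1;0 0 0 0 0 0 -1' | grep -E "pos|force"; python3 -m jog '0 0 0 0 .05 0 -1;0 0 0 0 0 0 -1' | grep -E "pos|force"; python3 -c "
from h import *;st()"
```

```text
tool_pos: [0.5956, -0.0147, 0.1958]
force: [-0.1, -0.5, 0.7]
tool_pos: [0.5968, -0.0153, 0.1952]
force: [0.2, 0.3, 0.3]
tool_pos: [0.5988, -0.0157, 0.1951]
force: [-0.9, 0.5, 1.1]
t=23.90 tote mm [-52.8  -1.6 195.1] rpy [-180.     0.    75.9] F_tote [ 1.  -0.2  1.1] open 0.4 q [  17.2   14.7  -11.9   -0.   -63.4 -121.3]
tool axes in tote: [[0.002, -1.0, -0.0], [-1.0, -0.002, -0.0], [0.0, 0.0, -1.0]]
```

```bash
python3 -c "
import numpy as np
s=76
p=None
for t in np.r_[1.067,np.arange(1.0,-.01,-.1)]:
  q=np.array([-30-s*np.cos(t)+5*np.sin(t)+9.5,126+s*np.sin(t)+5*np.cos(t)])
  if p is not None: d=q-p; print('%.2f'%t,q.round(1),'y %.3f z %.3f'%(-d[0]/40,-d[1]/40))
  p=q
"
python3 -m jog '0 0 0 0 .11 .06 -1;0 0 0 0 .155 .11 -1;0 0 0 0 0 0 -1' | grep -E "pos|force"; python3 -c "
from h import *;st()"
```

```text
1.00 [-57.4 192.7] y 0.114 z 0.058
0.90 [-63.8 188.6] y 0.162 z 0.100
0.80 [-69.9 184. ] y 0.151 z 0.116
0.70 [-75.4 178.8] y 0.139 z 0.130
0.60 [-80.4 173. ] y 0.125 z 0.144
0.50 [-84.8 166.8] y 0.110 z 0.155
0.40 [-88.6 160.2] y 0.094 z 0.166
0.30 [-91.6 153.2] y 0.077 z 0.174
0.20 [-94. 146.] y 0.059 z 0.181
0.10 [-95.6 138.6] y 0.041 z 0.186
0.00 [-96.5 131. ] y 0.022 z 0.189
tool_pos: [0.6092, -0.0184, 0.1889]
force: [-5.7, 1.2, 7.6]
t=24.27 tote mm [-63.5  -1.6 188.9] rpy [-180.     0.    75.9] F_tote [5.8 0.2 7.6] open 0.5 q [  16.6   16.   -11.     0.   -63.  -120.7]
tool axes in tote: [[0.002, -1.0, -0.0], [-1.0, -0.002, -0.0], [0.0, 0.0, -1.0]]
```

```bash
python3 -m jog '0 0 0 0 .08 .055 -1;0 0 0 0 .075 .06 -1;0 0 0 0 0 0 -1' | grep -E "pos|force"; python3 -m jog '0 0 0 0 .07 .065 -1;0 0 0 0 .07 .065 -1;0 0 0 0 0 0 -1' | grep -E "pos|force";  python3 -c "
from h import *;st()"
```

```text
tool_pos: [0.6152, -0.02, 0.1845]
force: [-4.9, 1.4, 7.4]
tool_pos: [0.6208, -0.0214, 0.1793]
force: [-3.5, 0.8, 6.3]
t=25.02 tote mm [-75.6  -1.6 179.3] rpy [180.    0.   75.9] F_tote [3.6 0.1 6.3] open 0.7 q [  16.    17.4  -10.3    0.   -62.3 -120.1]
tool axes in tote: [[0.002, -1.0, -0.0], [-1.0, -0.002, 0.001], [-0.001, 0.0, -1.0]]
```

```bash
python3 -m jog '0 0 0 0 .062 .072 -1;0 0 0 0 .062 .072 -1;0 0 0 0 .055 .078 -1;0 0 0 0 .055 .078 -1;0 0 0 0 0 0 -1' | grep -E "pos|force"; python3 -c "
from h import *;st()
p,L=cloud('side');cv2.imwrite(f'pics/side8.png',cv2.resize(p[120:280,210:360,::-1],None,fx=4,fy=4,interpolation=cv2.INTER_CUBIC))
"
```

```text
tool_pos: [0.6305, -0.0238, 0.1672]
force: [-0.9, -0.5, 5.2]
t=25.65 tote mm [-85.5  -1.6 167.2] rpy [179.9   0.   75.9] F_tote [0.8 0.7 5.2] open 0.3 q [ 1.560e+01  1.880e+01 -1.000e+01  1.000e-01 -6.120e+01 -1.197e+02]
tool axes in tote: [[0.002, -1.0, -0.0], [-1.0, -0.002, 0.002], [-0.002, 0.0, -1.0]]
```

View pics/side8.png

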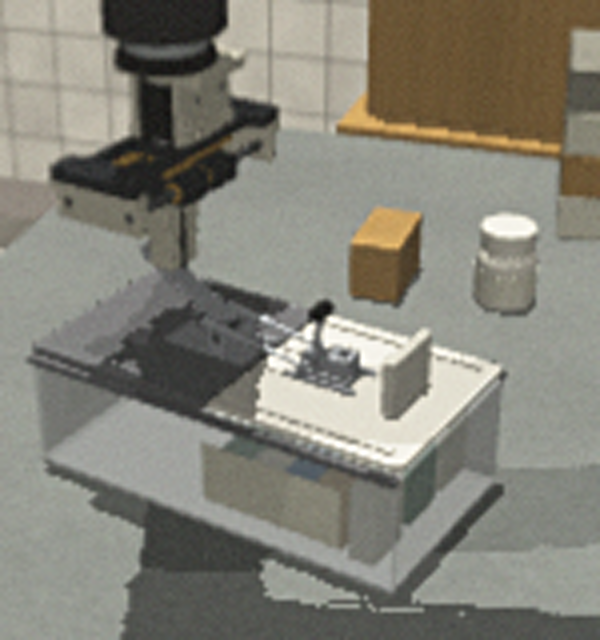

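```bash
python3 -m jog '0 0 0 0 .047 .083 -1;0 0 0 0 .047 .083 -1;0 0 0 0 0 0 -1' | grep -E "pos|force"; python3 -m jog '0 0 0 0 .038 .087 -1;0 0 0 0 .038 .087 -1;0 0 0 0 0 0 -1' | grep -E "pos|force";  python3 -c "
from h import *;st()"
```

```text
tool_pos: [0.6342, -0.0247, 0.1605]
force: [0.5, -1.6, 3.9]
tool_pos: [0.6368, -0.0252, 0.1532]
force: [1.1, 0.1, 3.4]
t=26.45 tote mm [-92.   -1.8 153.2] rpy [179.9  -0.   75.9] F_tote [-1.  -0.4  3.4] open 0.6 q [  15.3   20.1  -10.1    0.   -59.8 -119.4]
tool axes in tote: [[0.002, -1.0, 0.0], [-1.0, -0.002, 0.001], [-0.001, -0.0, -1.0]]
```

```bash
python3 -m jog '0 0 0 0 .03 .06 -1;0 0 0 0 .02 .06 -1;0 0 0 0 0 0 -1' | grep -E "pos|force"; python3 -m jog '0 0 0 0 .03 .06 -1;0 0 0 0 .01 .06 -1;0 0 0 0 0 0 -1' | grep -E "pos|force"; python3 -m jog '0 0 0 0 .01 .05 -1;0 0 0 0 .01 .05 -1;0 0 0 0 0 0 -1' | grep -E "pos|force";  python3 -c "
from h import *;st()"
```

```text
tool_pos: [0.638, -0.0255, 0.1478]
force: [1.5, 0.3, 2.4]
tool_pos: [0.6393, -0.0259, 0.1428]
force: [-0.1, -0.4, -0.2]
tool_pos: [0.6401, -0.0262, 0.139]
force: [-0.5, -0.1, -0.4]
t=27.57 tote mm [-95.5  -1.6 139. ] rpy [-180.     0.    75.9] F_tote [ 0.5  0.3 -0.4] open 0.6 q [  15.1   21.1  -10.5   -0.   -58.4 -119.2]
tool axes in tote: [[0.002, -1.0, -0.0], [-1.0, -0.002, -0.001], [0.001, 0.0, -1.0]]
```

```bash
python3 -m jog '0 0 0 0 0 .05 -1;0 0 0 0 0 .05 -1;0 0 0 0 0 0 -1' | grep -E "pos|force"; python3 -m jog '0 0 0 0 0 .03 -1;0 0 0 0 0 .02 -1;0 0 0 0 0 0 -1' | grep -E "pos|force"; python3 -c "
from h import *;st()
p,L=cloud('side');cv2.imwrite(f'pics/side9.png',cv2.resize(p[120:280,210:360,::-1],None,fx=4,fy=4,interpolation=cv2.INTER_CUBIC))
"
```

```text
tool_pos: [0.6402, -0.0262, 0.1351]
force: [-0.4, 0.5, -0.3]
tool_pos: [0.6403, -0.0262, 0.1333]
force: [-0.9, -0.6, 0.1]
t=28.32 tote mm [-95.6  -1.7 133.3] rpy [-180.     0.    75.9] F_tote [0.8 0.8 0.1] open 0.4 q [  15.1   21.4  -10.9   -0.   -57.7 -119.2]
tool axes in tote: [[0.002, -1.0, -0.0], [-1.0, -0.002, -0.0], [0.0, 0.0, -1.0]]
```

View pics/side9.png

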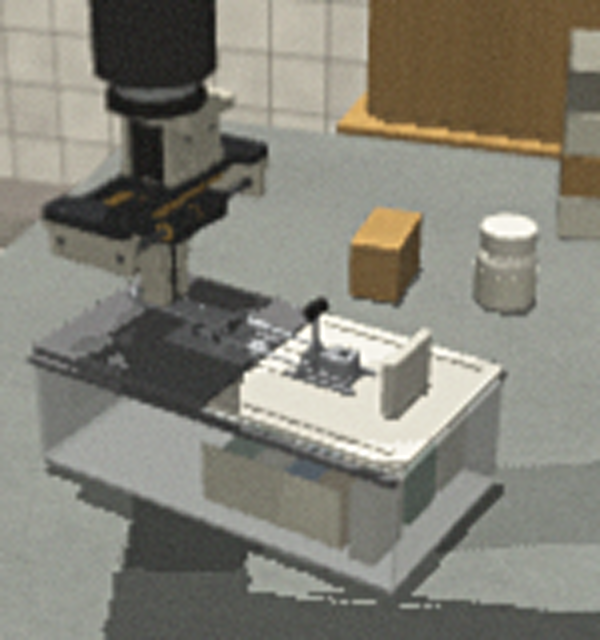

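```bash
python3 -m jog '0 0 0 0 0 .025 -1;0 0 0 0 0 0 -1' | grep -E "pos|force"; python3 -m jog '0 0 0 0 0 .025 -1;0 0 0 0 0 0 -1' | grep -E "pos|force"; python3 -m jog '0 0 0 0 0 .02 -1;0 0 0 0 0 0 -1' | grep -E "pos|force"
```

```text
tool_pos: [0.6404, -0.0262, 0.1323]
force: [-0.5, 0.8, 0.3]
tool_pos: [0.6404, -0.0262, 0.1314]
force: [0.2, 0.6, 0.0]
tool_pos: [0.6404, -0.0262, 0.1313]
force: [-2.4, 1.4, 5.4]
```

```bash
python3 -m jog '0 0 0 0 0 -.3 -1;0 0 0 0 0 -1 -1;0 0 0 0 0 -1 -1;0 0 0 -1 0 -.5 -1;0 0 0 -1 0 -.5 -1;0 0 0 -1 0 0 -1;0 0 0 -1 0 0 -1;0 0 0 -1 0 0 -1' | grep -E "clock|pos|force"; python3 -c "
from h import *;st()
for n in ('side','top'):
  p,L=cloud(n);cv2.imwrite(f'pics/{n}10.png',cv2.resize(p[(165 if n=='side' else 140):(280 if n=='side' else 315),(210 if n=='side' else 230):(360 if n=='side' else 355),::-1],None,fx=5 if n=='side' else 3.4,fy=5 if n=='side' else 3.4,interpolation=cv2.INTER_CUBIC))
  for x0 in range(-130,-35,10):
    m=(L[...,2]>115)&(L[...,2]<220)&(abs(L[...,1])<8)&(L[...,0]>x0)&(L[...,0]<x0+10);x=L[m];print(n,x0,len(x),np.median(x[:,2]).round(1) if len(x) else '')
  m=(L[...,2]>145)&(L[...,2]<250)&(abs(L[...,1])<12)&(L[...,0]>20)&(L[...,0]<90);print('knob',np.percentile(L[m],[5,50,95],axis=0).round(1).tolist())
  m=(L[...,2]>140)&(L[...,2]<160)&(abs(L[...,1])<30)&(L[...,0]>110)&(L[...,0]<150);print('flange',np.percentile(L[m],[2,50,98],axis=0).round(1).tolist())
"
```

```text
clock: 30.12
tool_pos: [0.5913, -0.2214, 0.2635]
force: [-0.2, 0.4, -0.3]
t=30.12 tote mm [-96.  199.5 263.5] rpy [179.9  -0.   75.9] F_tote [ 0.3 -0.4 -0.3] open 0.2 q [  -2.8   15.3   -2.     0.   -72.7 -101.3]
tool axes in tote: [[0.002, -1.0, 0.0], [-1.0, -0.002, 0.001], [-0.001, -0.0, -1.0]]
side -130 3 135.9
side -120 13 133.1
side -110 8 132.4
side -100 7 131.5
side -90 9 131.6
side -80 7 132.2
side -70 6 132.2
side -60 9 132.0
side -50 7 132.4
side -40 8 130.6
knob [[43.2, -8.8, 147.4], [48.3, -2.1, 164.3], [52.6, 7.2, 170.7]]
flange [[120.6, -29.5, 140.9], [129.0, -2.8, 153.0], [130.9, 27.8, 157.0]]
top -130 0 
top -120 0 
top -110 0 
top -100 0 
top -90 0 
top -80 0 
top -70 0 
top -60 0 
top -50 0 
top -40 0 
knob [[41.7, -9.0, 165.0], [48.3, -8.6, 169.6], [50.0, -8.3, 169.8]]
flange [[118.0, -29.6, 151.1], [123.0, -17.7, 155.7], [127.6, 3.1, 159.1]]
```

View pics/side10.png

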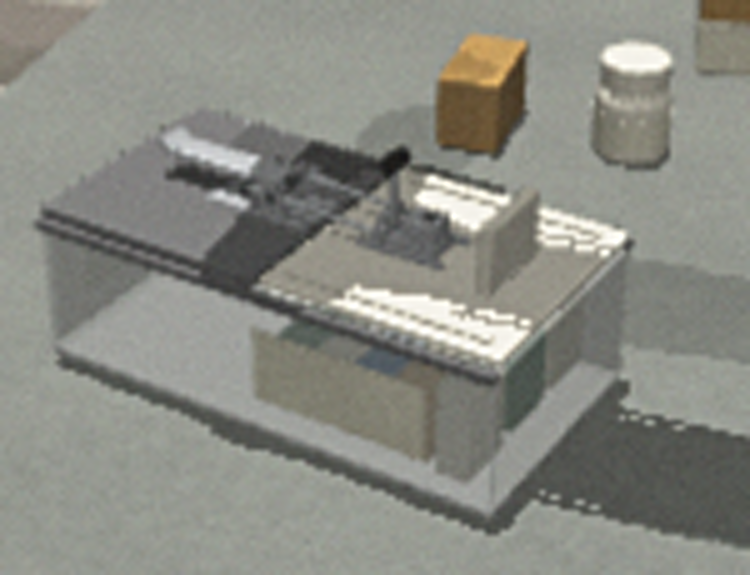

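View pics/top10.png

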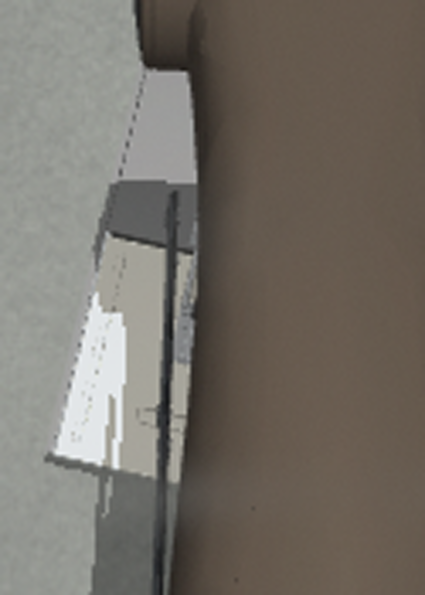

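```bash
python3 -c "
from h import *
net('jar','side',3);net('carton','side',1)
for n in('jar','carton','syrup'):
  for c in ('side',):
    print(n,[(r['score'],r['location']) for r in nets.boxes_of(n,c)[:2]])
print(ctrl.close_job())"
```

```text
jar side 0.53 [ 37.3 357.2  49.3]
carton side 0.56 [-72.6 315.1  45.8]
jar [(0.75, [0.4219, -0.3419, 0.0492])]
carton [(0.56, [0.5403, -0.3277, 0.0458])]
syrup [(0.18, [0.4216, -0.3439, 0.0511])]
the job is handed in; nothing more can be done
None
```

I closed and latched the medicine tote and handed it in at about 30 s of the 72 s allowed. No verdict was reported.

**What I did**
- **Lid:** I pushed it shut by the flange until I felt its stop. The push force rose to about 25 N at the hard stop.
- **Crossbar:** I pinched the knob and lowered the bar until it touched the land. I stopped there because a drag towards the slot stuck, so I lifted it slightly, moved over and lowered it again. It went to the slot floor with about 8 N.
- **Hooking:** I drew the bar back until it stopped under the lip, at about 12 N, then let go of the knob.
- **Lever:** I pushed it down its arc with 3–10 N. Past dead centre it went home on its own.

**Last checks**
- **Lever:** it lies flat at about 132 mm along its whole length in the side depth picture. My fingertip touched it at 131.3 mm, where 131 mm is expected when home.
- **Loop:** the knob is at x ≈ 48, z ≈ 164 mm in the tote frame. That fits the bar being down under the lip with the spring stretched about 5 mm, but I inferred the stretch from geometry and did not measure it.
- **Lid:** the flange is at 130–131 mm in the side picture, which is shut.
- **Other stock:** the jar and carton are within about 5 mm of where they started.

**Checks that failed or disagreed**
- At the end the network found no usable syrup bottle in the side picture; its one low-score hit was the jar. The arm never went near the bottle.
- In the last top picture the arm hid most of the latch, so the lever and loop were confirmed from the side camera and by touch only.

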